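Mix the short tube on the touch-operated tube mixer

TASK

Lift the short screw-cap tube up off the notched rack where it hangs, bring it upright over the tube mixer, set its pointed foot in the mixer's rubber cup and press the sprung cup down with the tube to about half of its 10 mm travel (5 mm), which is what runs the mixer; never push the cup down to its bottom stop. Keep it pressed there for at least three seconds and finish while still gripping the tube and holding the cup down, touching the mixer with nothing but the tube and leaving the two long tubes hanging and the other things on the bench where they are.

Things in the scene. Friction and masses are not known exactly. Their poses are not given: they have to be found in the camera images.
- rack: fixed rack of bent 3 mm steel sheet, 206 mm wide (its y), 90 mm deep (its x), upright back at +x; level shelf, top 135 mm above the table, with three notches 19 mm wide open to -x, centred at rack x = 0, y = -75, 0, +75 mm. A tube hangs in each by its cap. Only a 5 mm front lip, 15.5 mm before the notch centres, rises above the shelf. Origin on the table under the middle notch
- short_tube: the short one of three hanging tubes, 22 g, in any notch: white ribbed screw cap 25 mm across, 23 mm high, all of it above the rack's shelf (grip here), over a frosted tube 16.4 mm across that hangs 72 mm below the cap (foot 63 mm above the table); last 21 mm taper to a blunt foot 7 mm across. Origin at the foot's lowest face, z up to the cap
- short_tube_cap (a point): centre of the short tube's cap, 83.5 mm above its foot, 11.5 mm above the shelf while it hangs. Lift it over 5 mm before drawing it forwards, or over 72 mm to take it straight up and out
- long_tube_a: one of two long tubes, same cap and diameter as the short tube but hanging 115 mm below the cap; origin at its foot. Stays hanging
- long_tube_b: the other long tube, same as long_tube_a. Stays hanging
- mixer: fixed tube mixer: round white case 128 mm across at the foot, 70 mm high, with a black speed dial on its front (-x) and a black rubber cup, 51 mm across, on a stem at its top; the cup's rim is 110 mm above the table at rest. Origin on the table under the cup's axis; z up
- mixer_cup (a joint): how far the mixer's cup is pressed down, m: 0 at rest (up), 0.010 against its bottom stop. A spring carries it: it starts to yield at about 2 N and then takes 0.8 N per mm more (6 N at 5 mm, 10 N at the stop); it returns by itself
- cup_seat (a point): centre of the cup's inner floor, where the tube's foot sits; 92 mm above the table at rest, it moves down with the cup. The cup is a cone inside, about 12 mm across at the floor and 40 mm at the rim, 18 mm deep
- beaker_small: clear plastic beaker, 48 mm across, 58 mm high, loose bystander; origin under its centre
- stoppered_vial: brown vial with a black cap, 38 mm across, 99 mm high, loose bystander; origin under its centre
- petri_lower: lower of two stacked petri dishes, 72 mm across, 15 mm high, loose bystander; origin under its centre
- petri_upper: upper of two stacked petri dishes, 72 mm across, loose bystander; origin under its centre
- slide_case: grey slide box, 71x98x37 mm, loose bystander; origin under its centre
- forceps: steel tweezers lying on the table, 14x138x9 mm, loose bystander; origin under the middle

How it is judged (in metres and radians):
On the way, in this order (a step that is already met when the one before it is completed fails the run):
1. the short tube has been lifted off the rack and is held clear of it, upright (contact force between the fingers and short_tube above 1 N and contact force between short_tube and rack below 0.1 N and z of short_tube in the frame of rack above 0.072 m and angle between short_tube's own z axis and vertical below 0.3 rad), for 0.2 s.
2. the tube's foot sits in the cup and keeps the cup 3 to 7 mm down for three seconds (value of joint mixer_cup between 0.003 and 0.007 m and distance between short_tube and cup_seat below 0.007 m and angle between short_tube's own z axis and vertical below 0.2 rad and contact force between the fingers and short_tube above 1 N), for 3 s.
At the end, for the whole second after the job is handed in: the gripper still holds the short tube, which stands upright (within 0.2 rad) with its foot in the mixer's cup (within 7 mm of the seat) and holds the cup 3 to 7 mm down by the tube alone, no part of the robot touching the mixer; both long tubes still hang in the rack (moved less than 20 mm) (all of step 2 and contact force between short_tube and mixer above 2 N and contact force between each of the arm, the fingers and mixer below 0.5 N and distance of each of long_tube_a, long_tube_b from where it was at the start of the episode below 0.02 m); the arm keeps its last pose, push and grip.
It fails at once if the cup is driven to its bottom stop (more than 9.3 mm down) (value of joint mixer_cup above 0.0093 m).
It fails at once if the robot itself pushes on the mixer (contact force between any of the arm, the fingers and mixer above 3 N).
It fails at once if a long tube is knocked out of its place (distance of any of long_tube_a, long_tube_b from where it was at the start of the episode above 0.03 m).
It fails at once if another thing on the bench is moved by more than 25 mm (distance of any of beaker_small, stoppered_vial, petri_lower, petri_upper, slide_case, forceps from where it was at the start of the episode above 0.025 m).
It also fails if it takes over 48 s, if anything falls off the work surface, if the arm or the gripper's body presses on something with over 40 N, if the wrist force passes 120 N, or if a joint passes its speed limit or range.

ROBOT

A 6-joint arm with a two-finger parallel gripper is mounted at the origin on a cart in front of the work surface, level with it; the furniture and walls round the work are solid. World frame = base frame: x ahead of the robot, y to its left, z up, the work surface at z = 0. Lengths are in mm, angles in rad, forces in N, time in s.
With the tool pointing down it reaches from about 350 to 975 mm from the base axis. Payload 7.1 kg.
Tool frame: the origin (TCP) lies on the centre line of the jaws, within the pads' length; the fingertips stand 17 mm ahead of it and the grasp point (between the pads) lies 2 mm behind it; z points along the fingers, y is the direction in which the jaws open and shut (so a half turn about z gives the same grasp; the last joint's range is limited). The gripper opens to 88 mm and grips with 3 to 60 N. Pads are 20 mm wide; open, the fingers measure 115 mm over their backs; the gripper's body (75 mm by 178 mm) begins 61 mm behind the grasp point.
Start: joints at [-1.225, 0.423, 1.63, -0, 1.089, -0.019], TCP at [222.993, -583.848, 239.675] pointing down, gripper open.
Joint ranges: [-3, 3], [-0.9, 2.11], [0.09, 2.58], [-1.31, 4.45], [0.11, 2.69], [-2.54, 2.54]. Speed limits (rad/s): [2.39, 2.39, 3.01, 3.14, 3.14, 3.14].

INTERFACE

Orientations are given as a rotation vector (axis times angle).
In Python, from workcell import ctrl, imaging, workorder gives the robot as it stands. The module is installed in compiled form; this text tells all that it offers.
- The arm moves only by the shell command python3 -m crank 'ROWS' [OPENING]. ROWS is JSON, a list of rows, each an object with "travel": the shift along the tool's x, y, z as a fraction of full scale, a list of three; "turn": the turn about the tool's z as a fraction of full scale. In form: [{"travel": [dx, dy, dz], "turn": turn}, ...]. A call has 1 to 20 rows; each row shifts and turns the pose as measured when the row begins, along the tool's axes as they then stand; what a row does not reach is not made up. Full scale, the value 1, is 5 cm for a shift and 0.1 rad for a turn. A row lasts 1/10 s, in which the tool goes at most 50 mm and 8.59 degrees, less where a joint would pass 70% of its speed; a pose out of reach is approached as far as the arm can. A call with a number of a shift or a turn outside -1 to 1 is refused whole. A call with a gripper value outside its range is refused whole. OPENING is the gripper command: -1 is shut, 1 is fully open, values between are in proportion, set as the call begins (- or left out, the last holds). The fingers move at their own pace and stop on an object; the grip force is fixed at half the most. Time passes only in rows, so rows that do not move let the fingers close. It gives the time, the measured TCP pose, the force and the opening at its end, in the units of the state.
- ctrl.get_obs(): the state, without advancing time (a new reading comes with each control period).
- imaging.get_image(name): name is "scene" or "top" or "wrist"; returns the picture (480x640x3 uint8, blue, green, red); there is no depth.
- imaging.camera_info(name): a dict with "camera_matrix" (3x3 intrinsics, pixels), "k1" (the pictures are not rectified: a ray, as slopes to the right and down, at radius r is drawn at 1 + k1 r^2 times it, then the intrinsics apply), "rvec" (rotation vector, rad) and "tvec" (3), from world to camera coordinates, as OpenCV has them. Camera axes: x right, y down, z forward; pixel columns grow to the right and rows downward; lengths in mm; the calibration is good to about 2 mm. A picture is of the moment at which its call begins: read the wrist's pose just before it. camera_info takes no time and is no camera call; for the wrist camera it gives the pose at the moment of the call.
- workorder.close_job(): hands the job in, once; it reports no verdict.
The state is a dict: "t": time; "qpos": joint angles; "qvel": joint speeds; "joint_torque": joint torques, N m; "ee_pos": TCP position; "orientation": TCP orientation; "ft_force": force on the tool from outside, world axes, zero at the start; "moment": the same for the moment, N m; "width": finger opening in mm.
Only numpy, scipy, OpenCV 4.12 (cv2) and the standard library are available. Lean on these libraries where they do the work, as an engineer would, in place of code of your own. Each camera call takes 0.05 s, during which the arm holds its last target.

## Working session

There is one attempt and no reset: what is moved stays moved. The work goes in short steps, Python scripts to look and compute and a shell command to move; the robot and the scene stay as the last step left them, time stands still between calls to the robot, and variables do not carry over. Pictures are saved under pics/ and viewed, and the job is handed in when it is done.

```bash
mkdir -p pics; ls; python3 - <<'E'
from workcell import ctrl, imaging
import cv2
o=ctrl.get_obs(); print(o)
for n in ("scene","top"):
    im=imaging.get_image(n); cv2.imwrite(f"pics/{n}0.png",im)
    print(n,imaging.camera_info(n))
E
```

```text
pics
{'t': 0.0, 'qpos': array([-1.22497505e+00,  4.23863747e-01,  1.63066558e+00, -1.78025041e-05,
        1.08859869e+00, -1.90159952e-02]), 'qvel': array([ 0.00144992, -0.00069731, -0.0002707 , -0.00030734, -0.0017047 ,
        0.00145363]), 'joint_torque': array([ 9.53077069e-04, -5.44625008e+01, -2.73662746e+01,  6.44766726e-02,
        2.28003028e-02, -1.43702873e-04]), 'ee_pos': array([ 222.83220313, -583.36988863,  238.89696764]), 'orientation': array([-3.08797711e+00, -5.69650357e-01,  4.16570094e-04]), 'ft_force': array([-0.62044708, -1.36271841,  0.62015008]), 'moment': array([-0.02050875,  0.02458244, -0.03000705]), 'width': 87.87137798129868}
scene {'camera_matrix': array([[520.78065528,   0.        , 322.39379083],
       [  0.        , 520.78065528, 238.85655044],
       [  0.        ,   0.        ,   1.        ]]), 'k1': -0.03289228726543833, 'rvec': array([ 2.29705179, -0.58164705,  0.22467387]), 'tvec': array([-517.69224225,  249.91226117,  912.52991738])}
top {'camera_matrix': array([[598.0027253 ,   0.        , 324.91676384],
       [  0.        , 598.0027253 , 232.5083634 ],
       [  0.        ,   0.        ,   1.        ]]), 'k1': -0.0645112834634643, 'rvec': array([ 2.11842172, -2.0980149 ,  0.22630133]), 'tvec': array([  -7.01616763,  594.08418843, 1363.97332968])}
```

View pics/scene0.png

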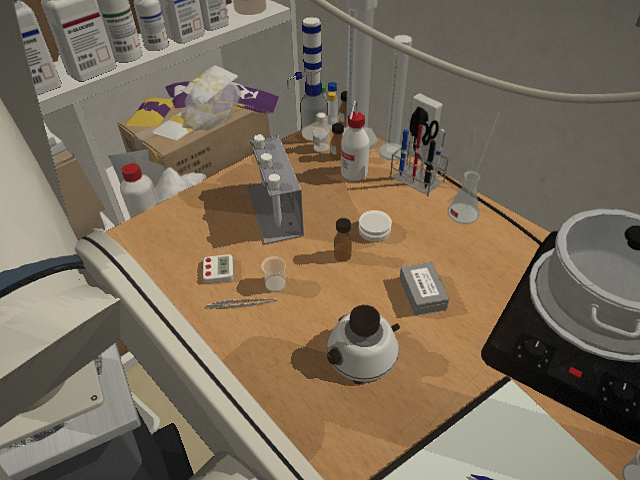

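View pics/top0.png

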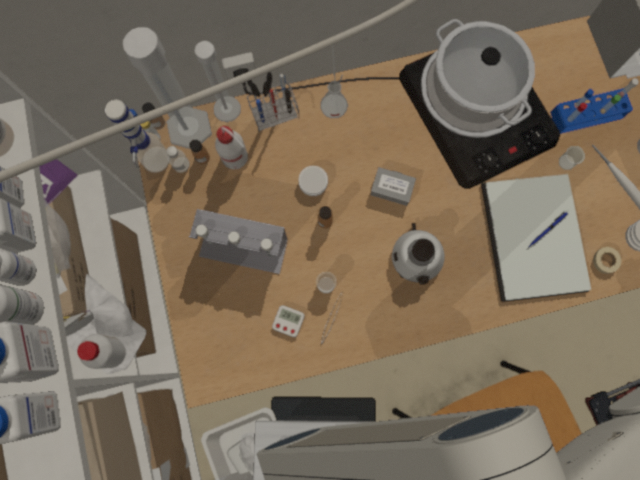

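```bash
cat > h.py <<'E'
import numpy as np, cv2
from workcell import ctrl, imaging
def ray(info,uv):
    K=info["camera_matrix"]; k=info["k1"]
    d=cv2.undistortPoints(np.array([[uv]],float),K,np.array([k,0,0,0,0.]))[0,0]
    R=cv2.Rodrigues(np.asarray(info["rvec"]))[0]; t=np.asarray(info["tvec"])
    return -R.T@t, R.T@np.array([d[0],d[1],1])
def onz(info,uv,z):
    c,d=ray(info,uv); return c+d*(z-c[2])/d[2]
def proj(info,p):
    return cv2.projectPoints(np.array([p],float),np.asarray(info["rvec"]),np.asarray(info["tvec"]),info["camera_matrix"],np.array([info["k1"],0,0,0,0.]))[0][0,0]
E
python3 - <<'E'
from h import *
a=cv2.imread("pics/scene0.png"); cv2.imwrite("pics/s1.png",cv2.resize(a[120:260,200:360],None,fx=5,fy=5,interpolation=2)[:600])
a=cv2.imread("pics/top0.png"); cv2.imwrite("pics/t1.png",cv2.resize(a[200:300,180:300],None,fx=6,fy=6,interpolation=2))
cv2.imwrite("pics/t2.png",cv2.resize(a[210:300,375:475],None,fx=6,fy=6,interpolation=2))
i=imaging.camera_info("top")
for uv in [(201,231),(233,238),(266,244)]: print(onz(i,uv,158).round())
print(onz(i,(424,250),110))
E
```

```text
[574. 275. 158.]
[559. 203. 158.]
[546. 129. 158.]
[ 545.16796574 -229.46463809  110.        ]
```

View pics/s1.png

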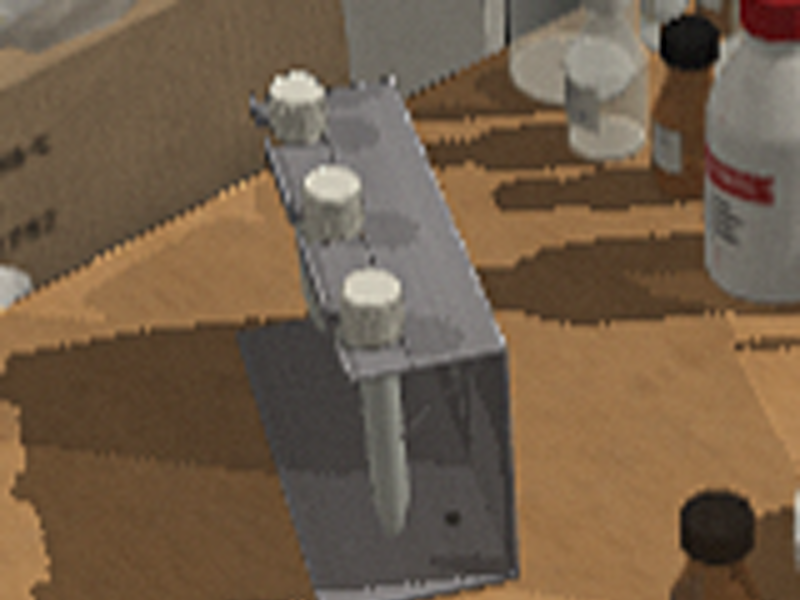

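View pics/t1.png

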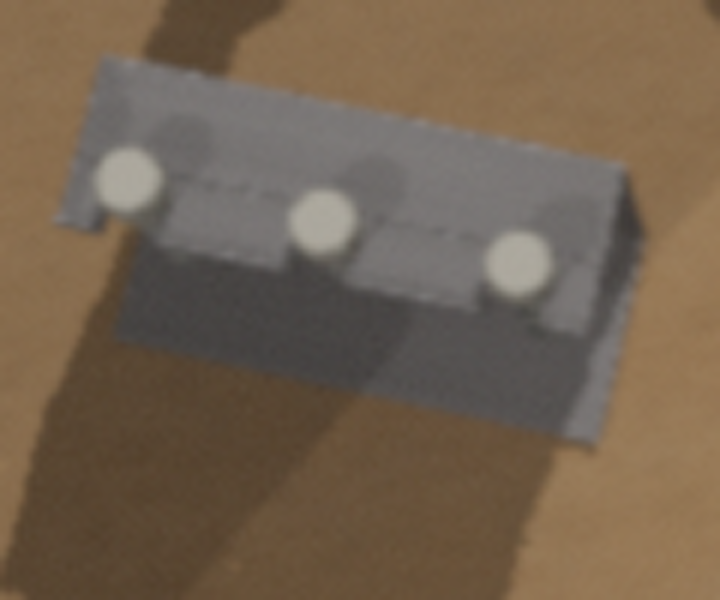

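View pics/t2.png

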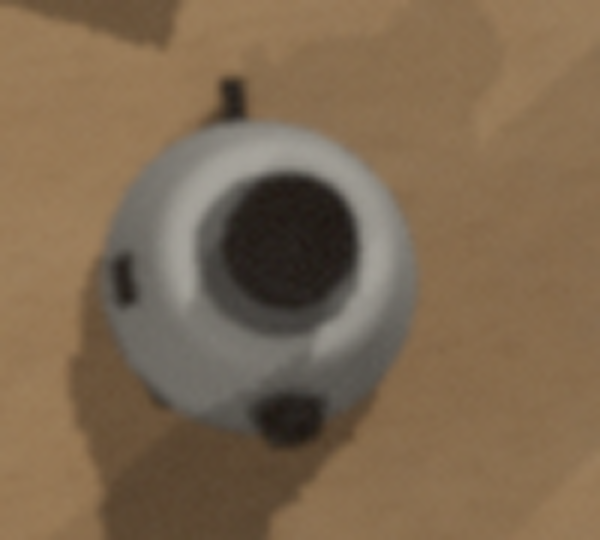

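```bash
python3 - <<'E'
from h import *
i=imaging.camera_info("top"); s=imaging.camera_info("scene")
for uv in [(201.3,230),(233.7,236.8),(266.3,244.2)]:
    p=onz(i,uv,158); print(p.round(1), "scene top/short/long:",[((proj(s,[p[0],p[1],z])-[200,120])*5).round() for z in (158,63,20)])
a=cv2.imread("pics/top0.png");
# caps blobs
m=((a.min(2)>150)).astype(np.uint8); m[:210]=0;m[270:]=0;m[:,:180]=0;m[:,290:]=0
n,l,st,c=cv2.connectedComponentsWithStats(m); print(st[1:],c[1:])
g=((a.max(2)<55)).astype(np.uint8); g[:230]=0;g[272:]=0;g[:,:405]=0;g[:,445:]=0
n,l,st,c=cv2.connectedComponentsWithStats(g); print(st[1:],c[1:])
E
```

```text
[576.7 274.9 158. ] scene top/short/long: [array([297.,  81.]), array([316., 251.]), array([324., 322.])]
[561.9 201.6 158. ] scene top/short/long: [array([333., 176.]), array([351., 348.]), array([359., 419.])]
[545.8 128.4 158. ] scene top/short/long: [array([369., 281.]), array([386., 454.]), array([393., 526.])]
[[197 226   9   8  54]
 [229 232   9   9  61]
 [262 239   9   9  61]] [[200.75925926 229.40740741]
 [233.1147541  236.01639344]
 [265.78688525 243.16393443]]
[[412 240  22  22 370]] [[422.71621622 250.19189189]]
```

```bash
python3 - <<'E'
from h import *
a=cv2.imread("pics/scene0.png"); b=cv2.resize(a[155:205,245:295],None,fx=12,fy=12,interpolation=2); b=cv2.convertScaleAbs(b,alpha=1.6)
cv2.imwrite("pics/s2.png",b)
im=imaging.get_image("wrist"); cv2.imwrite("pics/w0.png",im)
i=imaging.camera_info("wrist");print(i, ctrl.get_obs()["t"])
R=cv2.Rodrigues(i["rvec"])[0]; print("cam at",-R.T@i["tvec"]); print(R.round(3)); print(cv2.Rodrigues(ctrl.get_obs()["orientation"])[0].round(3))
E
```

```text
{'camera_matrix': array([[423.44725657,   0.        , 320.78668395],
       [  0.        , 423.44725657, 241.7506437 ],
       [  0.        ,   0.        ,   1.        ]]), 'k1': 0.006311921468294289, 'rvec': array([-2.37485808,  1.63366939,  0.24990351]), 'tvec': array([-623.99272986,  -34.83801069,  391.18480093])} 0.15
cam at [ 300.88620868 -553.33011298  383.27462463]
[[ 0.357 -0.934 -0.001]
 [-0.891 -0.341  0.298]
 [-0.278 -0.106 -0.955]]
[[ 0.934  0.357 -0.   ]
 [ 0.357 -0.934  0.001]
 [ 0.    -0.001 -1.   ]]
```

View pics/s2.png

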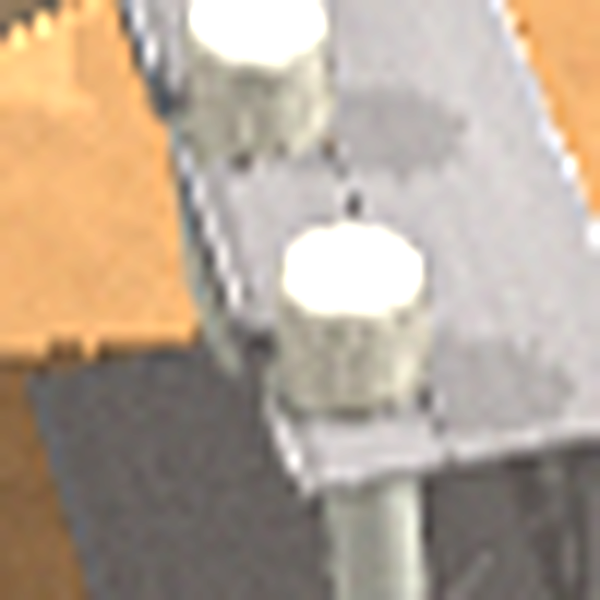

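View pics/w0.png

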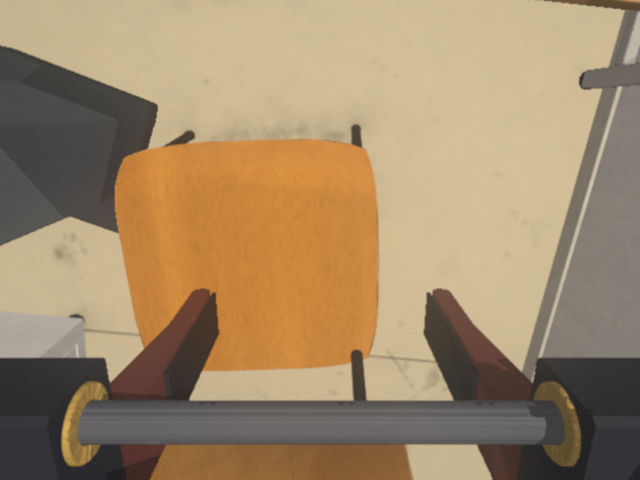

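```bash
python3 -m crank '[{"travel":[0,0,0],"turn":0.94},{"travel":[0,0,0],"turn":0.94},{"travel":[0,0,0],"turn":0.94},{"travel":[0,0,0],"turn":0.94},{"travel":[0,0,0],"turn":0.94},{"travel":[0,0,0],"turn":0.94},{"travel":[0.1,-0.4,0],"turn":0},{"travel":[0.2,-0.8,0],"turn":0},{"travel":[0.2,-0.8,0],"turn":0},{"travel":[0.2,-0.8,0],"turn":0},{"travel":[0.2,-0.8,0],"turn":0},{"travel":[0.2,-0.8,0],"turn":0},{"travel":[0.2,-0.8,0],"turn":0},{"travel":[0.2,-0.8,0],"turn":0},{"travel":[0.2,-0.8,0],"turn":0},{"travel":[0.2,-0.8,0],"turn":0},{"travel":[0.2,-0.8,0],"turn":0},{"travel":[0.1,-0.4,0],"turn":0},{"travel":[0,0,0],"turn":0}]' 0.15
python3 - <<'E'
from h import *
o=ctrl.get_obs();print(o['qpos'].round(2),o['width'],o['ee_pos'])
R=cv2.Rodrigues(o["orientation"])[0];print(R.round(3))
print("to go tool mm",R.T@(np.array([562,201.6,240])-o['ee_pos']))
E
```

```text
t: 2.05
ee_pos: [432.8, -162.8, 236.4]
orientation: [-3.116, 0.356, 0.005]
ft_force: [-0.8, -0.7, -0.2]
width: 50.3
[-0.39  0.19  1.98  0.01  0.98  1.41] 50.27467610449688 [ 432.81245156 -162.80224937  236.43981393]
[[ 0.974 -0.225 -0.002]
 [-0.225 -0.974  0.006]
 [-0.004 -0.005 -1.   ]]
to go tool mm [  43.68425812 -384.16141661   -1.66988791]
```

```bash
python3 -m crank '[{"travel":[0.1,-0.4,0],"turn":0},{"travel":[0.1,-0.8,0],"turn":0},{"travel":[0.1,-0.8,0],"turn":0},{"travel":[0.1,-0.8,0],"turn":0},{"travel":[0.1,-0.8,0],"turn":0},{"travel":[0.1,-0.8,0],"turn":0},{"travel":[0.1,-0.8,0],"turn":0},{"travel":[0.1,-0.8,0],"turn":0},{"travel":[0.1,-0.5,0],"turn":0},{"travel":[0,-0.2,0],"turn":0},{"travel":[0,0,0],"turn":0},{"travel":[0,0,0],"turn":0}]'
python3 - <<'E'
from h import *
o=ctrl.get_obs();print(o['qpos'].round(2),o['width'],o['ee_pos'])
R=cv2.Rodrigues(o["orientation"])[0]
print("to go tool mm",R.T@(np.array([562,201.6,240])-o['ee_pos']))
i=imaging.camera_info("wrist")
im=imaging.get_image("wrist");cv2.imwrite("pics/w1.png",im)
for p in ([562,201.6,158],[576.7,274.9,158],[545.8,128.4,158]): print(proj(i,p))
E
```

```text
t: 3.25
ee_pos: [556.1, 154.6, 235.7]
orientation: [-3.119, 0.366, 0.008]
ft_force: [0.0, -0.1, -0.5]
width: 50.7
[0.25 0.36 1.74 0.   1.05 2.05] 50.68990813405886 [556.10009717 154.62403403 235.67482034]
to go tool mm [ -5.17116893 -47.06706673  -4.26704271]
[239.08348801 273.41811572]
[106.5389229  277.78801661]
[372.59454781 271.53127184]
```

View pics/w1.png

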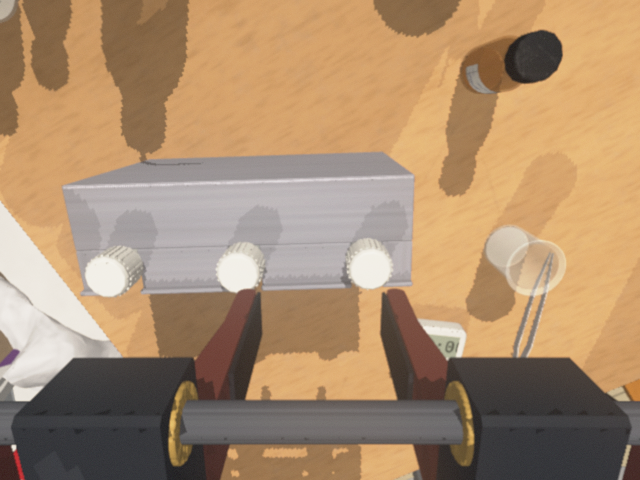

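```bash
python3 - <<'E'
from h import *
i=imaging.camera_info("wrist")
a=cv2.imread("pics/w1.png")
for x0,x1 in ((80,150),(210,270),(340,400)):
    sub=a[235:300,x0:x1]
    m=(sub.min(2)>205).astype(np.uint8)
    n,l,st,c=cv2.connectedComponentsWithStats(m); k=1+st[1:,4].argmax()
    q=st[k]; uv=(x0+q[0]+q[2]/2-.5,235+q[1]+q[3]/2-.5); print(q,c[k]+[x0,235],uv,onz(i,uv,158).round(1))
cv2.imwrite("pics/w1c.png",cv2.resize(a[230:300,70:410],None,fx=2.3,fy=2.3,interpolation=2))
o=ctrl.get_obs();print(o['ee_pos'])
E
```

```text
[   6   20   39   41 1247] [105.29190056 275.83319968] (np.float64(105.0), np.float64(275.0)) [578.4 274.9 158. ]
[   6   16   42   41 1256] [237.00159236 271.16321656] (np.float64(236.5), np.float64(271.0)) [563.7 202.4 158. ]
[  10   12   42   41 1287] [370.19347319 267.74048174] (np.float64(370.5), np.float64(267.0)) [548.6 128.8 158. ]
[556.00935194 154.37090102 235.68441961]
```

View pics/w1c.png

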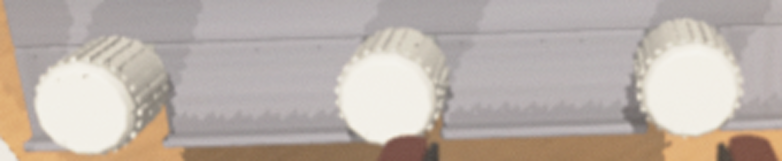

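```bash
python3 -m crank '[{"travel":[-0.05,-0.4,0],"turn":-0.3},{"travel":[-0.03,-0.4,0],"turn":0},{"travel":[0,-0.2,0.3],"turn":0},{"travel":[0,0,0.3],"turn":0},{"travel":[0,0,0],"turn":0},{"travel":[0,0,0],"turn":0}]'
python3 - <<'E'
from h import *
i=imaging.camera_info("wrist")
o=ctrl.get_obs();print(o['qpos'].round(2),o['width'],o['ee_pos'])
R=cv2.Rodrigues(o["orientation"])[0];print(R.round(3))
print("to go tool mm",R.T@(np.array([563.3,202.3,155])-o['ee_pos']))
im=imaging.get_image("wrist");cv2.imwrite("pics/w2.png",im)
a=im
for x0,x1 in ((130,220),(270,360),(410,510)):
    sub=a[200:300,x0:x1]
    m=(sub.min(2)>205).astype(np.uint8)
    n,l,st,c=cv2.connectedComponentsWithStats(m); k=1+st[1:,4].argmax()
    q=st[k]; uv=(x0+q[0]+q[2]/2-.5,200+q[1]+q[3]/2-.5); print(q,uv,onz(i,uv,158).round(1))
E
```

```text
t: 3.9
ee_pos: [561.3, 197.3, 203.2]
orientation: [3.123, -0.331, -0.011]
ft_force: [0.4, 0.1, 0.6]
width: 50.4
[0.32 0.43 1.72 0.   1.   2.1 ] 50.39927536904002 [561.32597583 197.26951556 203.21284972]
[[ 0.978 -0.21  -0.007]
 [-0.21  -0.978 -0.   ]
 [-0.007  0.002 -1.   ]]
to go tool mm [ 1.21211524 -5.41972284 48.19583804]
[   5   64   47   36 1325] (np.float64(158.0), np.float64(281.5)) [581.6 274.2 158. ]
[  16   63   49   37 1396] (np.float64(310.0), np.float64(281.0)) [566.5 202.6 158. ]
[  32   61   47   39 1434] (np.float64(465.0), np.float64(280.0)) [551.3 129.4 158. ]
```

View pics/w2.png

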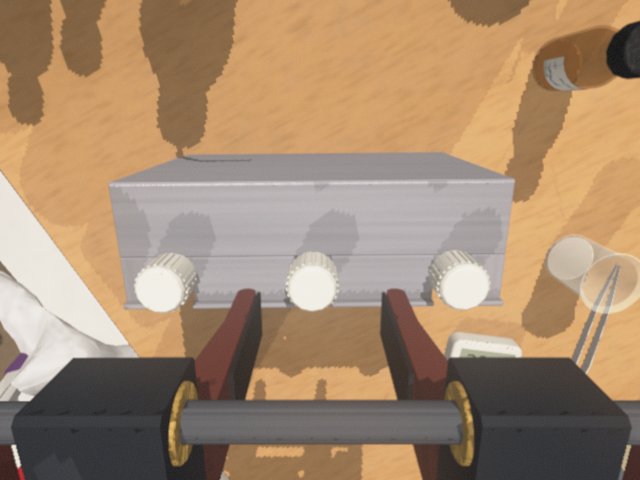

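```bash
python3 -m crank '[{"travel":[0.02,-0.11,0],"turn":0},{"travel":[0,0,0.15],"turn":0},{"travel":[0,0,0.15],"turn":0},{"travel":[0,0,0],"turn":0}]'
python3 - <<'E'
from h import *
i=imaging.camera_info("wrist")
o=ctrl.get_obs();print(o['width'],o['ee_pos'],o['ft_force'])
R=cv2.Rodrigues(o["orientation"])[0]
print("to go tool mm",R.T@(np.array([563.3,202.3,156])-o['ee_pos']))
im=imaging.get_image("wrist");cv2.imwrite("pics/w3.png",im)
a=im
m=(a[230:360,270:380].min(2)>205).astype(np.uint8)
n,l,st,c=cv2.connectedComponentsWithStats(m); k=1+st[1:,4].argmax()
q=st[k]; uv=(270+q[0]+q[2]/2-.5,230+q[1]+q[3]/2-.5); print(q,uv,onz(i,uv,158).round(1))
E
```

```text
t: 4.35
ee_pos: [564.0, 201.9, 188.1]
orientation: [3.123, -0.333, -0.009]
ft_force: [-0.2, -0.4, -1.4]
width: 50.5
50.54906084228857 [563.98265004 201.94104137 188.13843704] [-0.19296061 -0.35891785 -1.35956311]
to go tool mm [-0.56518264 -0.24102551 32.14181814]
[  28   48   49   51 1886] (np.float64(322.0), np.float64(303.0)) [563.8 202.6 158. ]
```

View pics/w3.png

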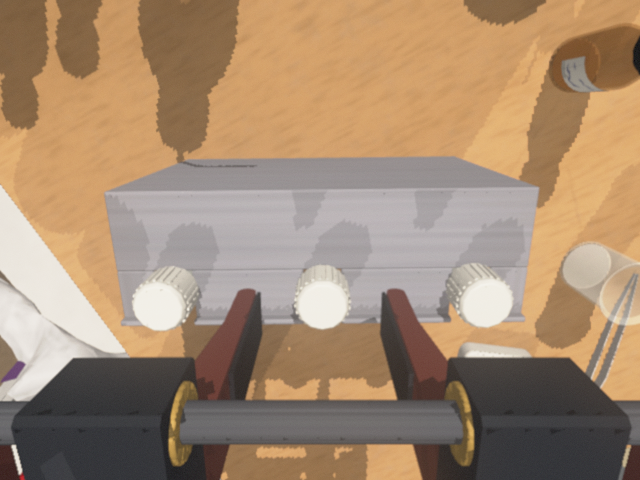

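```bash
python3 -m crank '[{"travel":[0,0,0.2],"turn":0},{"travel":[0,0,0.2],"turn":0},{"travel":[0,0,0.15],"turn":0},{"travel":[0,0,0],"turn":0},{"travel":[0,0,0],"turn":0}]'
```

```text
t: 4.9
ee_pos: [563.7, 202.0, 158.1]
orientation: [3.123, -0.333, -0.009]
ft_force: [-0.4, -0.3, -0.2]
width: 50.3
```

```bash
python3 -m crank '[{"travel":[0,0,0.05],"turn":0},{"travel":[0,0,0],"turn":0}]'; python3 -m crank '[{"travel":[0,0,0],"turn":0},{"travel":[0,0,0],"turn":0},{"travel":[0,0,0],"turn":0},{"travel":[0,0,0],"turn":0},{"travel":[0,0,0],"turn":0},{"travel":[0,0,0],"turn":0}]' -1
```

```text
t: 5.1
ee_pos: [563.9, 202.0, 155.5]
orientation: [3.123, -0.333, -0.009]
ft_force: [-1.0, 1.0, 0.0]
width: 50.5
t: 5.7
ee_pos: [564.4, 202.2, 156.5]
orientation: [-3.124, 0.333, 0.007]
ft_force: [0.1, 0.1, 0.0]
width: 23.4
```

```bash
python3 -m crank '[{"travel":[0,0,-0.1],"turn":0},{"travel":[0,0,-0.2],"turn":0},{"travel":[0,0,-0.3],"turn":0},{"travel":[0,0,-0.3],"turn":0},{"travel":[0,0,-0.3],"turn":0},{"travel":[0,0,-0.3],"turn":0},{"travel":[0,0,-0.3],"turn":0},{"travel":[0,0,-0.2],"turn":0},{"travel":[0,0,0],"turn":0},{"travel":[0,0,0],"turn":0},{"travel":[0,0,0],"turn":0}]'
python3 - <<'E'
from h import *
o=ctrl.get_obs();print(o)
R=cv2.Rodrigues(o["orientation"])[0]
print("to go tool mm",R.T@(np.array([545,-229,245])-o['ee_pos']))
for n in ("scene","wrist","top"):
    im=imaging.get_image(n);cv2.imwrite(f"pics/{n}4.png",im)
a=cv2.imread("pics/scene4.png"); cv2.imwrite("pics/s4.png",cv2.resize(a[60:240,180:380],None,fx=3.3,fy=3.3,interpolation=2))
E
```

```text
t: 6.8
ee_pos: [565.0, 202.2, 265.8]
orientation: [-3.123, 0.333, 0.003]
ft_force: [-0.2, 0.4, -0.2]
width: 23.6
{'t': 6.8, 'qpos': array([0.3229238 , 0.35857675, 1.66349226, 0.00211108, 1.12041672,
       2.10529998]), 'qvel': array([-0.00096413,  0.00177285,  0.00895839,  0.00070718, -0.00255499,
        0.00074598]), 'joint_torque': array([ 2.02976495e-03, -5.19021606e+01, -2.84771401e+01, -1.48868136e-02,
       -5.34926530e-02, -1.14154298e-04]), 'ee_pos': array([564.95225616, 202.18930409, 265.82993923]), 'orientation': array([-3.12252627e+00,  3.33022022e-01,  2.51556762e-03]), 'ft_force': array([-0.23822827,  0.3644019 , -0.22718543]), 'moment': array([ 0.00330068,  0.02957259, -0.00449363]), 'width': 23.593853942851496}
to go tool mm [ 71.47172507 425.72267504  20.20374542]
```

View pics/s4.png

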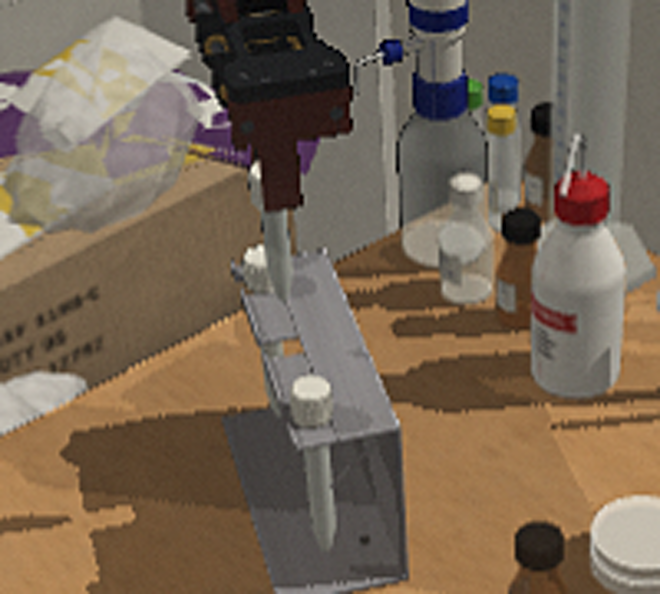

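View pics/wrist4.png

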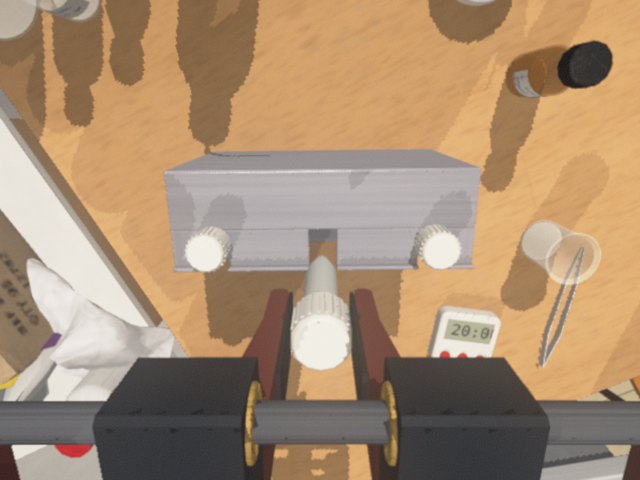

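```bash
python3 - <<'E'
from h import *
s=imaging.camera_info("scene")
print(proj(s,[565,202,172.5])) 
i=imaging.camera_info("wrist"); print("w",proj(i,[565,202,172.5]),proj(i,[565,202,267.5]))
E
python3 -m crank '[{"travel":[0.05,0.2,0],"turn":0},{"travel":[0.1,0.4,0],"turn":0},{"travel":[0.1,0.6,0],"turn":0},{"travel":[0.1,0.7,0],"turn":0},{"travel":[0.1,0.7,0],"turn":0},{"travel":[0.1,0.7,0],"turn":0},{"travel":[0.1,0.7,0],"turn":0},{"travel":[0.1,0.7,0],"turn":0},{"travel":[0.1,0.7,0],"turn":0},{"travel":[0.1,0.7,0],"turn":0},{"travel":[0.1,0.6,0],"turn":0},{"travel":[0.1,0.4,0],"turn":0},{"travel":[0.1,0.2,0],"turn":0},{"travel":[0,0,0],"turn":0},{"travel":[0,0,0],"turn":0}]'
python3 - <<'E'
from h import *
o=ctrl.get_obs();print(o['ee_pos'],o['width'])
R=cv2.Rodrigues(o["orientation"])[0]
print("to go tool mm",R.T@(np.array([545,-229,230])-o['ee_pos']))
E
```

```text
[267.2061181  149.02401944]
w [322.94243061 255.87452199] [324.02192222 339.13957425]
t: 8.45
ee_pos: [543.4, -188.9, 259.6]
orientation: [3.123, -0.333, -0.018]
ft_force: [0.2, -0.6, 0.4]
width: 23.7
[ 543.43816203 -188.86003604  259.6283168 ] 23.69840440445566
to go tool mm [10.32524602 38.84016532 29.60277104]
```

```bash
python3 -m crank '[{"travel":[0.1,0.35,0.15],"turn":0},{"travel":[0.1,0.35,0.15],"turn":0},{"travel":[0,0.05,0],"turn":0},{"travel":[0,0,0],"turn":0},{"travel":[0,0,0],"turn":0}]'
python3 - <<'E'
from h import *
i=imaging.camera_info("wrist")
o=ctrl.get_obs();print(o['ee_pos'],o['width']); R=cv2.Rodrigues(o["orientation"])[0];print(R.round(4))
for n in ("wrist","top","scene"):
    im=imaging.get_image(n);cv2.imwrite(f"pics/{n}5.png",im)
a=cv2.imread("pics/top5.png");cv2.imwrite("pics/t5.png",cv2.resize(a[190:310,360:520],None,fx=5,fy=5,interpolation=2))
a=cv2.imread("pics/scene5.png");cv2.imwrite("pics/s5.png",cv2.resize(a[200:400,260:460],None,fx=3,fy=3,interpolation=2))
E
```

```text
t: 8.95
ee_pos: [545.4, -228.5, 242.4]
orientation: [3.124, -0.328, -0.021]
ft_force: [-0.6, -0.6, 0.5]
width: 23.5
[ 545.36806872 -228.53604489  242.35009459] 23.466779259584435
[[ 0.9781 -0.2076 -0.013 ]
 [-0.2076 -0.9782  0.001 ]
 [-0.013   0.0017 -0.9999]]
```

View pics/wrist5.png

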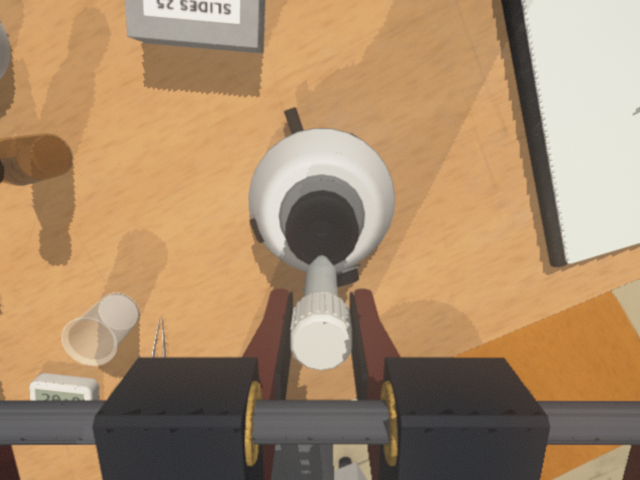

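View pics/s5.png

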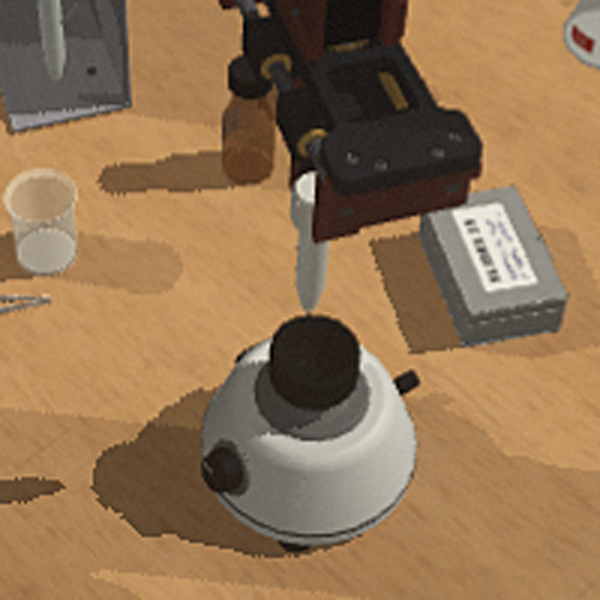

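View pics/t5.png

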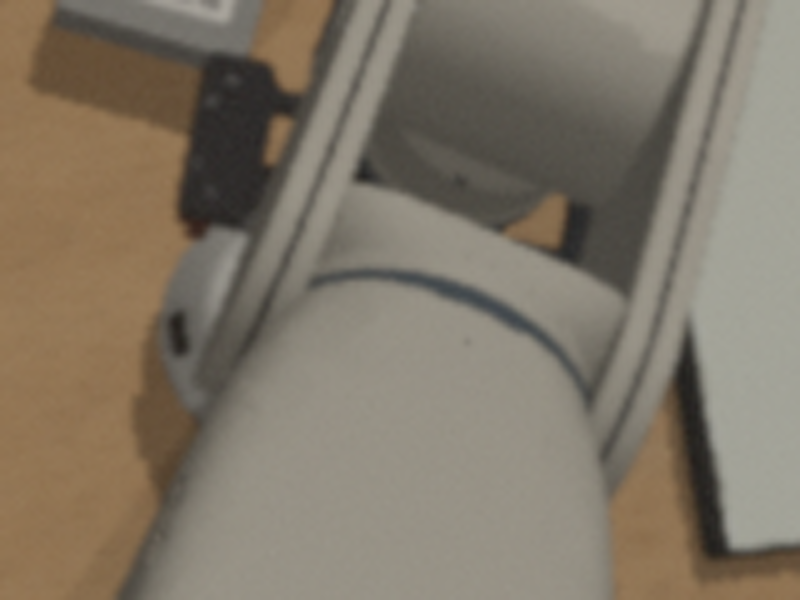

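```bash
cat > cup.py <<'E'
from h import *
from scipy.optimize import least_squares
def fit(n,file,info,box,th,excl=None):
    a=cv2.imread(file); u0,v0,u1,v1=box
    g=(a.max(2)<th).astype(np.uint8); m=np.zeros_like(g); m[v0:v1,u0:u1]=g[v0:v1,u0:u1]
    k,l,st,c=cv2.connectedComponentsWithStats(m); k=1+st[1:,4].argmax()
    m=(l==k).astype(np.uint8); cs=max(cv2.findContours(m,0,1)[0],key=cv2.contourArea)[:,0]
    mm=cv2.morphologyEx(m,cv2.MORPH_CLOSE,np.ones((3,3)))
    cam=ray(info,(320,240))[0]
    P=[]
    for uv in cs:
        if excl and excl[0]<uv[0]<excl[1] and uv[1]>excl[2]: continue
        P.append(onz(info,uv,110)[:2])
    P=np.array(P); c0=np.array([545,-229.]); 
    for _ in range(4):
        d=c0-cam[:2]; d/=np.linalg.norm(d)
        s=P[(P-c0)@d>2]
        r=least_squares(lambda p:np.hypot(*(s-p).T)-25.5,c0,loss='soft_l1'); c0=r.x
        r2=least_squares(lambda p:np.hypot(*(s-p[:2]).T)-p[2],[*c0,25.5],loss='soft_l1')
    print(n,st[k],"cam",cam.round(),"c",c0.round(1),"rms",np.sqrt((r.fun**2).mean()).round(2),"free",r2.x.round(1),len(s))
if __name__=="__main__":
    t=imaging.camera_info("top");s=imaging.camera_info("scene")
    for th in (50,65,80):
        fit("top0","pics/top0.png",t,(405,232,445,272),th)
        fit("scene0","pics/scene0.png",s,(345,300,385,335),th)
        fit("wrist5","pics/wrist5.png",imaging.camera_info("wrist"),(280,185,365,275),th,(303,341,240))
E
python3 cup.py; python3 - <<'E'
from h import *
a=cv2.imread("pics/wrist5.png");cv2.imwrite("pics/w5c.png",cv2.resize(a[180:380,250:400],None,fx=3,fy=3))
i=imaging.camera_info("wrist"); print(proj(i,[544.2,-228.4,149.4]),proj(i,[545,-228.5,149.4]))
s=imaging.camera_info("scene"); print((proj(s,[544.2,-228.4,149.4])-[260,200])*3)
E
```

```text
top0 [412 240  22  21 354] cam [ 291.   -3. 1459.] c [ 543.8 -225. ] rms 1.27 free [ 546.5 -227.6   22.6] 28
scene0 [349 305  31  30 745] cam [ 245. -660.  817.] c [ 542.8 -232.9] rms 0.99 free [ 544.2 -231.1   23.7] 37
[323.12707882 256.5490284 ] [323.01622583 255.2764708 ]
[313.67616794 303.17957715]Traceback (most recent call last):
  File "cup.py", line 26, in <module>
    fit("wrist5","pics/wrist5.png",imaging.camera_info("wrist"),(280,185,365,275),th,(303,341,240))
    ~~~^^^^^^^^^^^^^^^^^^^^^^^^^^^^^^^^^^^^^^^^^^^^^^^^^^^^^^^^^^^^^^^^^^^^^^^^^^^^^^^^^^^^^^^^^^^^
  File "cup.py", line 6, in fit
    k,l,st,c=cv2.connectedComponentsWithStats(m); k=1+st[1:,4].argmax()
                                                      ~~~~~~~~~~~~~~~^^
ValueError: attempt to get argmax of an empty sequence
```

View pics/w5c.png

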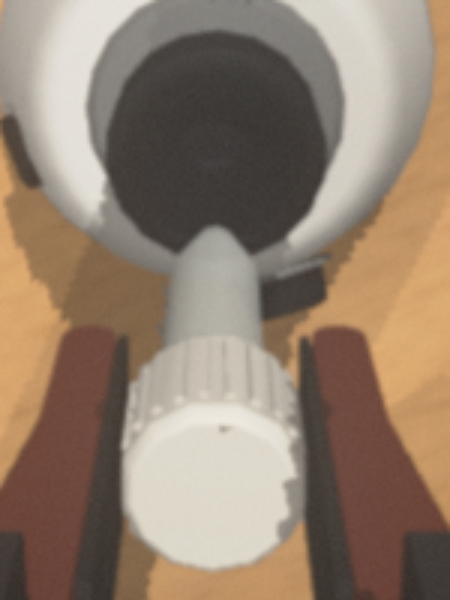

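```bash
python3 - <<'E'
from cup import *
t=imaging.camera_info("top");s=imaging.camera_info("scene")
for th in (75,85,95):
    fit("top0","pics/top0.png",t,(405,232,445,272),th)
    fit("scene0","pics/scene0.png",s,(345,300,385,335),th)
    fit("wrist5","pics/wrist5.png",imaging.camera_info("wrist"),(280,185,365,275),th,(303,341,240))
E
```

```text
top0 [410 239  24  26 484] cam [ 291.   -3. 1459.] c [ 545.5 -226. ] rms 0.75 free [ 546.2 -226.6   24.8] 30
scene0 [345 305  35  30 845] cam [ 245. -660.  817.] c [ 543.3 -232.6] rms 0.84 free [ 544.3 -231.3   24.2] 38
wrist5 [ 286  191   72   73 3986] cam [ 629. -244.  386.] c [ 550.1 -228.8] rms 0.76 free [ 547.6 -228.3   24. ] 62
top0 [409 239  26  27 525] cam [ 291.   -3. 1459.] c [ 546.  -226.7] rms 0.81 free [ 545.5 -226.3   26. ] 31
scene0 [345 305  35  30 856] cam [ 245. -660.  817.] c [ 543.8 -232.3] rms 0.69 free [ 544.6 -231.1   24.4] 37
wrist5 [ 286  191   73   74 4127] cam [ 629. -244.  386.] c [ 549.8 -228.7] rms 0.63 free [ 547.7 -228.3   24.2] 63
top0 [409 239  26  27 562] cam [ 291.   -3. 1459.] c [ 546.  -227.3] rms 0.81 free [ 545.1 -226.5   26.4] 32
scene0 [345 305  37  30 894] cam [ 245. -660.  817.] c [ 544.  -232.3] rms 0.67 free [ 544.6 -231.3   24.5] 37
wrist5 [ 285  190   74   75 4199] cam [ 629. -244.  386.] c [ 549.4 -228.6] rms 0.52 free [ 547.8 -228.3   24.5] 62
```

```bash
python3 -m crank '[{"travel":[0.06,0,0.1],"turn":0},{"travel":[0,0,0.2],"turn":0},{"travel":[0,0,0.2],"turn":0},{"travel":[0,0,0.1],"turn":0},{"travel":[0,0,0],"turn":0},{"travel":[0,0,0],"turn":0}]'
python3 - <<'E'
from cup import *
i=imaging.camera_info("wrist")
o=ctrl.get_obs();print(o['ee_pos'],o['ft_force']); R=cv2.Rodrigues(o["orientation"])[0];print(R[:,2].round(4)); f=o['ee_pos']+93*R[:,2]; print("foot",f,proj(i,f))
im=imaging.get_image("wrist");cv2.imwrite("pics/wrist6.png",im)
cv2.imwrite("pics/w6c.png",cv2.resize(im[180:380,250:400],None,fx=3,fy=3))
print(proj(i,[547,-228.8,110]))
im=imaging.get_image("scene");cv2.imwrite("pics/s6.png",cv2.resize(im[230:380,290:440],None,fx=4,fy=4))
fit("w","pics/wrist6.png",i,(270,185,375,280),95,(295,350,240))
E
```

```text
t: 9.7
ee_pos: [548.1, -227.7, 209.6]
orientation: [3.125, -0.325, -0.021]
ft_force: [0.1, 0.7, 0.2]
width: 23.7
[ 548.11792629 -227.66603032  209.60117206] [0.13018168 0.71728278 0.19904729]
[-0.0132  0.0012 -0.9999]
foot [ 546.88671687 -227.55457863  116.60938908] [322.67093379 256.61616855]
[324.57409394 252.31396921]
w [ 283  204   84   76 4539] cam [ 632. -244.  353.] c [ 549.9 -228.9] rms 0.56 free [ 547.7 -228.5   24.4] 55
```

View pics/w6c.png

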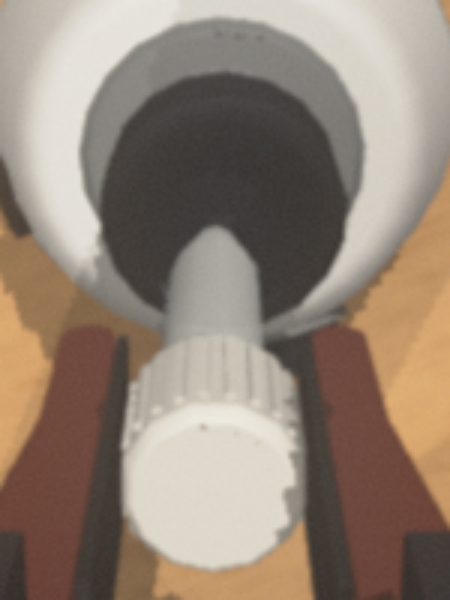

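View pics/s6.png

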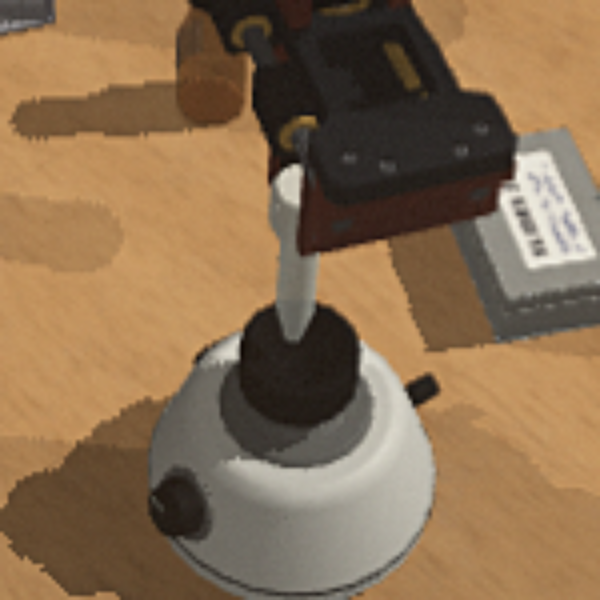

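```bash
python3 - <<'E'
from cup import *
i=imaging.camera_info("wrist")
print((proj(i,[547,-228.8,92])-[250,180])*5)
a=cv2.imread("pics/wrist6.png")[190:270,270:380].max(2); cv2.imwrite("pics/e6.png",cv2.resize(cv2.convertScaleAbs(cv2.GaussianBlur(a,(0,0),1),alpha=8,beta=-300),None,fx=6,fy=6))
E
```

```text
[370.8795363  315.86731072]
```

View pics/e6.png

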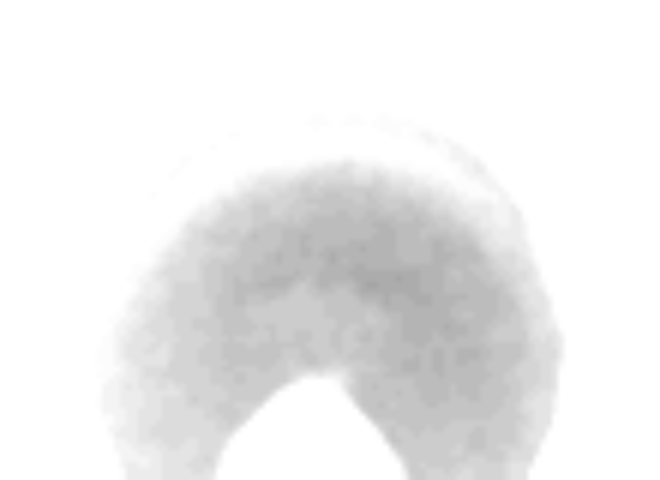

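```bash
python3 -m crank '[{"travel":[0.01,0.03,0.06],"turn":0},{"travel":[0,0,0.1],"turn":0},{"travel":[0,0,0.1],"turn":0},{"travel":[0,0,0.1],"turn":0},{"travel":[0,0,0],"turn":0},{"travel":[0,0,0],"turn":0}]'
python3 - <<'E'
from cup import *
i=imaging.camera_info("wrist")
o=ctrl.get_obs();print(o['ee_pos'],o['ft_force']); R=cv2.Rodrigues(o["orientation"])[0]; f=o['ee_pos']+93*R[:,2]; print("foot",f)
im=imaging.get_image("wrist");cv2.imwrite("pics/w7c.png",cv2.resize(im[180:380,250:400],None,fx=3,fy=3))
E
```

```text
t: 10.4
ee_pos: [548.5, -229.8, 191.0]
orientation: [3.124, -0.325, -0.018]
ft_force: [-0.6, 0.3, 0.1]
width: 23.5
[ 548.54844235 -229.76948437  191.01992268] [-0.57116874  0.27371732  0.11343459]
foot [ 547.48447066 -229.73341906   98.02601608]
```

View pics/w7c.png

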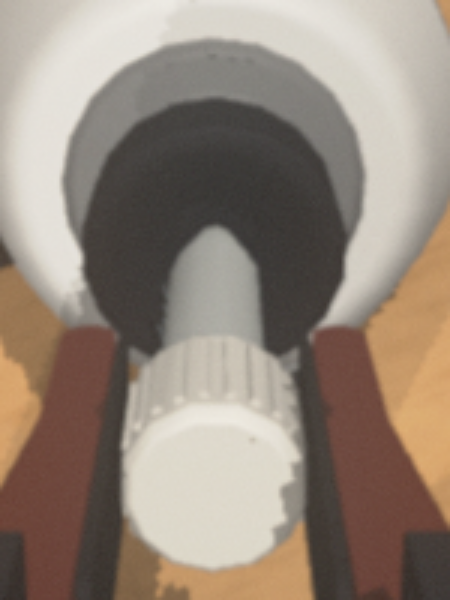

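```bash
python3 -m crank '[{"travel":[0,0,0.06],"turn":0},{"travel":[0,0,0.04],"turn":0},{"travel":[0,0,0],"turn":0},{"travel":[0,0,0],"turn":0}]'; for k in 1 2 3 4; do python3 -c "
from workcell import ctrl;o=ctrl.get_obs();print(o['ee_pos'],o['ft_force'],o['moment'])"; done
```

```text
t: 10.85
ee_pos: [548.6, -229.8, 185.9]
orientation: [3.124, -0.325, -0.017]
ft_force: [-0.0, -1.1, -0.3]
width: 23.6
[ 548.64358526 -229.76782686  185.88118087] [-0.0283178  -1.10654739 -0.30569038] [ 0.03010898  0.04291036 -0.02145953]
[ 548.64358526 -229.76782686  185.88118087] [-0.0283178  -1.10654739 -0.30569038] [ 0.03010898  0.04291036 -0.02145953]
[ 548.64358526 -229.76782686  185.88118087] [-0.0283178  -1.10654739 -0.30569038] [ 0.03010898  0.04291036 -0.02145953]
[ 548.64358526 -229.76782686  185.88118087] [-0.0283178  -1.10654739 -0.30569038] [ 0.03010898  0.04291036 -0.02145953]
```

```bash
python3 -m crank '[{"travel":[0,0,0.03],"turn":0},{"travel":[0,0,0],"turn":0}]'; python3 -m crank '[{"travel":[0,0,0.03],"turn":0},{"travel":[0,0,0],"turn":0}]';  python3 -m crank '[{"travel":[0,0,0],"turn":0}]'
```

```text
t: 11.05
ee_pos: [549.0, -229.9, 184.7]
orientation: [3.124, -0.325, -0.016]
ft_force: [0.3, -0.3, 1.3]
width: 23.7
t: 11.25
ee_pos: [549.3, -230.0, 183.7]
orientation: [3.123, -0.325, -0.015]
ft_force: [-0.5, 0.3, 2.0]
width: 23.8
t: 11.35
ee_pos: [549.3, -230.0, 183.8]
orientation: [3.123, -0.325, -0.014]
ft_force: [0.5, -0.5, 2.3]
width: 23.8
```

```bash
python3 -m crank '[{"travel":[0,0,0.04],"turn":0},{"travel":[0,0,0],"turn":0}]'; python3 -m crank '[{"travel":[0,0,0.03],"turn":0},{"travel":[0,0,0],"turn":0}]';  python3 -m crank '[{"travel":[0,0,0],"turn":0},{"travel":[0,0,0],"turn":0}]'
```

```text
t: 11.55
ee_pos: [549.5, -230.0, 182.1]
orientation: [3.123, -0.325, -0.014]
ft_force: [0.1, 0.3, 3.3]
width: 23.4
t: 11.75
ee_pos: [549.7, -230.1, 180.8]
orientation: [3.123, -0.325, -0.013]
ft_force: [-0.4, 0.7, 3.9]
width: 23.7
t: 11.95
ee_pos: [549.8, -230.1, 181.0]
orientation: [3.123, -0.325, -0.012]
ft_force: [-0.7, 0.6, 4.3]
width: 24.0
```

```bash
python3 -m crank '[{"travel":[0,0,0.03],"turn":0},{"travel":[0,0,0],"turn":0},{"travel":[0,0,0],"turn":0}]'; python3 -m crank '[{"travel":[0,0,0.02],"turn":0},{"travel":[0,0,0],"turn":0},{"travel":[0,0,0],"turn":0}]';  python3 -m crank '[{"travel":[0,0,0],"turn":0},{"travel":[0,0,0],"turn":0}]'
python3 - <<'E'
from cup import *
i=imaging.camera_info("wrist")
o=ctrl.get_obs();print(o['ee_pos'],o['ft_force'],o['moment']); R=cv2.Rodrigues(o["orientation"])[0]; f=o['ee_pos']+93*R[:,2]; print("foot",f)
im=imaging.get_image("wrist");cv2.imwrite("pics/w8c.png",cv2.resize(im[180:380,250:400],None,fx=3,fy=3))
im=imaging.get_image("scene");cv2.imwrite("pics/scene8.png",im);cv2.imwrite("pics/s8.png",cv2.resize(im[230:380,290:440],None,fx=4,fy=4))
print(ctrl.get_obs()['ft_force'],ctrl.get_obs()['ee_pos'])
E
```

```text
t: 12.25
ee_pos: [550.0, -230.2, 179.8]
orientation: [3.123, -0.325, -0.011]
ft_force: [-1.1, 0.4, 5.7]
width: 23.8
t: 12.55
ee_pos: [550.2, -230.2, 179.2]
orientation: [3.123, -0.325, -0.011]
ft_force: [-0.6, 0.8, 5.4]
width: 23.8
t: 12.75
ee_pos: [550.2, -230.2, 179.4]
orientation: [3.123, -0.325, -0.01]
ft_force: [-0.7, 0.3, 5.5]
width: 23.5
[ 550.23189229 -230.22102855  179.43771606] [-0.69114953  0.26337913  5.4949449 ] [0.24644158 0.32608181 0.00576012]
foot [ 549.60319163 -230.33339985   86.43990905]
[-1.14336721  0.91282693  5.41977312] [ 550.22267331 -230.23099955  179.43664813]
```

View pics/w8c.png

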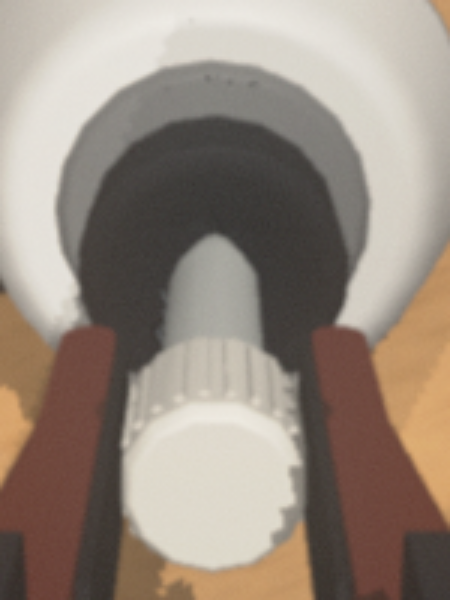

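View pics/s8.png

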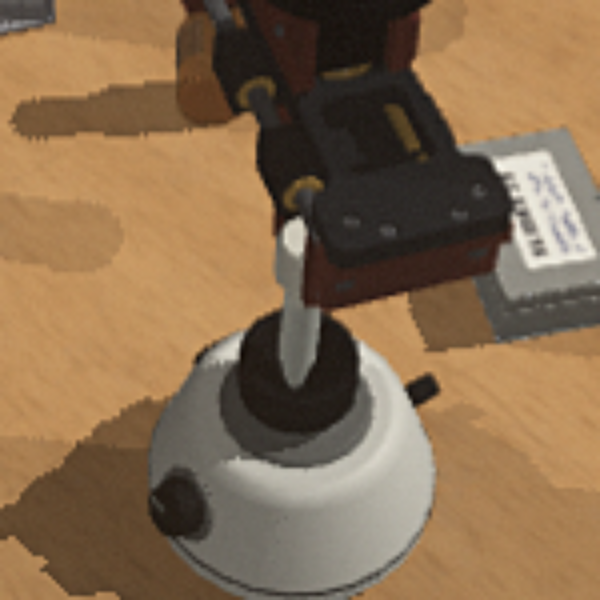

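```bash
python3 -m crank '[{"travel":[-0.02,0,0.005],"turn":0},{"travel":[0,0,0],"turn":0},{"travel":[0,0,0],"turn":0},{"travel":[0,0,0],"turn":0},{"travel":[0,0,0],"turn":0},{"travel":[0,0,0],"turn":0}]';python3 -m crank '[{"travel":[0,0,0],"turn":0},{"travel":[0,0,0],"turn":0},{"travel":[0,0,0],"turn":0},{"travel":[0,0,0],"turn":0},{"travel":[0,0,0],"turn":0},{"travel":[0,0,0],"turn":0},{"travel":[0,0,0],"turn":0},{"travel":[0,0,0],"turn":0}]'
```

```text
t: 13.45
ee_pos: [549.8, -230.1, 180.0]
orientation: [3.123, -0.325, -0.008]
ft_force: [-1.4, 0.2, 5.7]
width: 23.4
t: 14.25
ee_pos: [549.8, -230.1, 180.2]
orientation: [3.123, -0.325, -0.008]
ft_force: [-1.0, 0.3, 4.7]
width: 23.7
```

```bash
python3 -m crank '[{"travel":[0,0,0.025],"turn":0},{"travel":[0,0,0],"turn":0},{"travel":[0,0,0],"turn":0},{"travel":[0,0,0],"turn":0},{"travel":[0,0,0],"turn":0},{"travel":[0,0,0],"turn":0},{"travel":[0,0,0],"turn":0},{"travel":[0,0,0],"turn":0}]';python3 -m crank '[{"travel":[0,0,0.005],"turn":0},{"travel":[0,0,0],"turn":0},{"travel":[0,0,0],"turn":0},{"travel":[0,0,0],"turn":0},{"travel":[0,0,0],"turn":0},{"travel":[0,0,0],"turn":0},{"travel":[0,0,0],"turn":0},{"travel":[0,0,0],"turn":0},{"travel":[0,0,0],"turn":0},{"travel":[0,0,0],"turn":0}]'
```

```text
t: 15.05
ee_pos: [550.0, -230.2, 179.6]
orientation: [3.122, -0.325, -0.007]
ft_force: [-0.5, 1.2, 5.2]
width: 23.7
t: 16.05
ee_pos: [550.0, -230.1, 179.8]
orientation: [3.122, -0.325, -0.007]
ft_force: [-1.6, 0.3, 4.6]
width: 23.6
```

```bash
python3 -m crank '[{"travel":[0,0,0.03],"turn":0},{"travel":[0,0,0],"turn":0},{"travel":[0,0,0],"turn":0},{"travel":[0,0,0],"turn":0}]'
python3 - <<'E'
from cup import *
F=[]
for k in range(4):
    im=imaging.get_image("scene"); o=ctrl.get_obs(); F.append(o['ft_force'][2]); print(o['ee_pos'].round(2))
print(F)
cv2.imwrite("pics/scene9.png",im)
a=cv2.imread("pics/scene6.png") if False else cv2.imread("pics/scene5.png")
s=imaging.camera_info("scene")
p=[547.5,-229,105]; print(proj(s,p),proj(s,[547.5,-229,100]))
# lateral left and lower contour: dark columns profile
def low(im):
    g=im.max(2); out=[]
    for u in range(354,378,3):
        col=g[300:350,u].astype(float); dark=np.where(col<60)[0]; 
        v=dark.max(); # subpixel crossing at 70
        c=col[v:v+6]; k=np.argmax(c>75); x=v+k-1+(75-col[v+k-1])/(col[v+k]-col[v+k-1]); out.append(round(300+x,2))
    return np.array(out)
print(low(a),low(im),low(im)-low(a)); b=cv2.imread("pics/scene8.png"); print(low(b)-low(a))
E
```

```text
t: 16.45
ee_pos: [550.2, -230.2, 178.8]
orientation: [3.122, -0.325, -0.006]
ft_force: [-1.1, 0.4, 5.9]
width: 23.1
[ 550.2  -230.2   178.83]
[ 550.2  -230.21  178.84]
[ 550.18 -230.22  178.85]
[ 550.21 -230.21  178.85]
[np.float64(6.21810974364985), np.float64(5.956008196680173), np.float64(5.586143092656002), np.float64(6.663154338109594)]
[365.20294853 316.97279856] [365.0628706  318.74849463]
[344.04 342.44 342.41 340.5  339.29 336.35 334.6  332.52] [344.07 342.64 342.44 341.56 340.43 338.33 336.62 334.52] [0.03 0.2  0.03 1.06 1.14 1.98 2.02 2.  ]
[0.03 0.21 0.06 1.12 1.12 1.98 1.89 1.95]
```

```bash
Z='x'; python3 -m crank '[{"travel":[0,0,0],"turn":0},{"travel":[0,0,0],"turn":0},{"travel":[0,0,0],"turn":0},{"travel":[0,0,0],"turn":0},{"travel":[0,0,0],"turn":0},{"travel":[0,0,0],"turn":0},{"travel":[0,0,0],"turn":0},{"travel":[0,0,0],"turn":0},{"travel":[0,0,0.01],"turn":0},{"travel":[0,0,0],"turn":0},{"travel":[0,0,0],"turn":0},{"travel":[0,0,0],"turn":0},{"travel":[0,0,0],"turn":0},{"travel":[0,0,0],"turn":0},{"travel":[0,0,0],"turn":0},{"travel":[0,0,0],"turn":0},{"travel":[0,0,0],"turn":0},{"travel":[0,0,0],"turn":0}]'; python3 -m crank '[{"travel":[0,0,0.01],"turn":0},{"travel":[0,0,0],"turn":0},{"travel":[0,0,0],"turn":0},{"travel":[0,0,0],"turn":0},{"travel":[0,0,0],"turn":0},{"travel":[0,0,0],"turn":0},{"travel":[0,0,0],"turn":0},{"travel":[0,0,0],"turn":0},{"travel":[0,0,0],"turn":0},{"travel":[0,0,0],"turn":0},{"travel":[0,0,0],"turn":0},{"travel":[0,0,0],"turn":0},{"travel":[0,0,0],"turn":0},{"travel":[0,0,0],"turn":0}]'
```

```text
t: 18.45
ee_pos: [550.0, -230.1, 179.7]
orientation: [3.122, -0.325, -0.007]
ft_force: [-0.9, -0.0, 5.7]
width: 23.6
t: 19.85
ee_pos: [549.9, -230.1, 179.8]
orientation: [3.122, -0.325, -0.007]
ft_force: [-1.0, 0.4, 5.5]
width: 23.8
```

```bash
python3 - <<'E'
from cup import *
F=[]
for k in range(4):
    im=imaging.get_image("scene"); o=ctrl.get_obs(); F.append(o['ft_force'][2].round(1))
print(F,o['t'],o['ee_pos'],o['width']); cv2.imwrite("pics/sceneA.png",im)
i=imaging.camera_info("wrist");im=imaging.get_image("wrist");cv2.imwrite("pics/wA.png",im)
E
```

```text
[np.float64(5.8), np.float64(4.6), np.float64(5.2), np.float64(5.1)] 20.05 [ 549.94684587 -230.13399278  179.86934111] 23.681973149254524
```

View pics/sceneA.png

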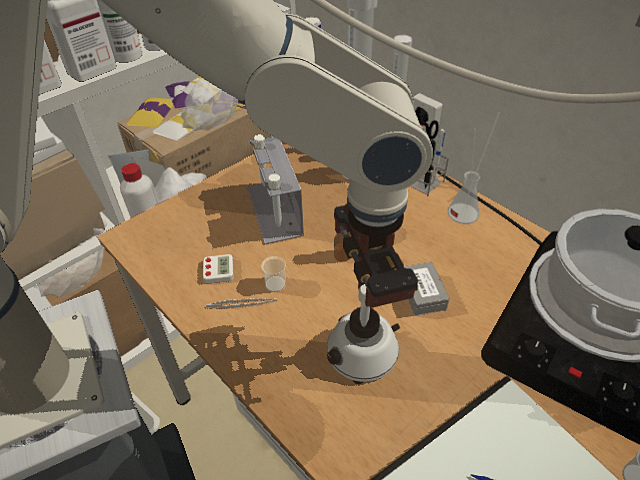

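View pics/wA.png

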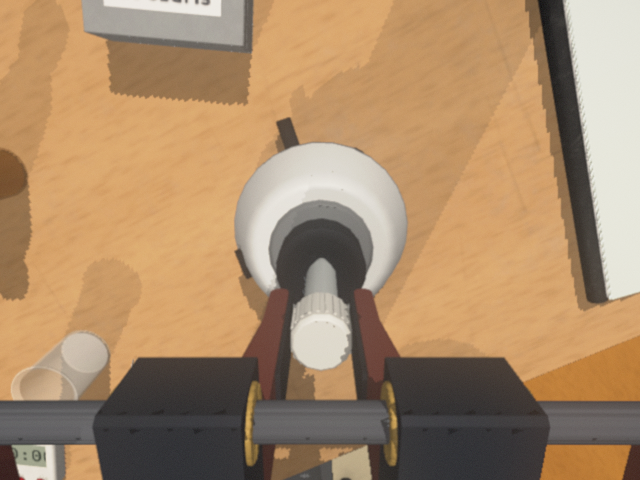

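```bash
python3 -m crank '[{"travel":[0,0,0.02],"turn":0},{"travel":[0,0,0],"turn":0},{"travel":[0,0,0],"turn":0},{"travel":[0,0,0],"turn":0},{"travel":[0,0,0],"turn":0},{"travel":[0,0,0],"turn":0},{"travel":[0,0,0],"turn":0},{"travel":[0,0,0],"turn":0},{"travel":[0,0,0.01],"turn":0},{"travel":[0,0,0],"turn":0},{"travel":[0,0,0],"turn":0},{"travel":[0,0,0],"turn":0},{"travel":[0,0,0],"turn":0},{"travel":[0,0,0],"turn":0},{"travel":[0,0,0],"turn":0},{"travel":[0,0,0],"turn":0},{"travel":[0,0,0],"turn":0},{"travel":[0,0,0],"turn":0}]'; python3 -m crank '[{"travel":[0,0,0.01],"turn":0},{"travel":[0,0,0],"turn":0},{"travel":[0,0,0],"turn":0},{"travel":[0,0,0],"turn":0},{"travel":[0,0,0],"turn":0},{"travel":[0,0,0],"turn":0},{"travel":[0,0,0],"turn":0},{"travel":[0,0,0],"turn":0},{"travel":[0,0,0],"turn":0},{"travel":[0,0,0.02],"turn":0},{"travel":[0,0,0],"turn":0},{"travel":[0,0,0],"turn":0},{"travel":[0,0,0],"turn":0},{"travel":[0,0,0],"turn":0},{"travel":[0,0,0],"turn":0}]'
python3 - <<'E'
from workcell import ctrl, imaging, workorder
F=[]
for k in range(4):
    imaging.get_image("scene"); o=ctrl.get_obs(); F.append(o['ft_force'][2].round(1))
print(F,o['t'],o['ee_pos'],o['width'])
if 4.3<sum(F)/4<7: print(workorder.close_job())
E
```

```text
t: 21.9
ee_pos: [550.0, -230.1, 179.7]
orientation: [3.122, -0.325, -0.007]
ft_force: [-0.6, 0.7, 5.6]
width: 23.7
t: 23.4
ee_pos: [550.1, -230.2, 179.3]
orientation: [3.122, -0.325, -0.006]
ft_force: [-0.7, 0.2, 5.5]
width: 23.7
[np.float64(6.0), np.float64(6.9), np.float64(6.2), np.float64(5.9)] 23.6 [ 550.13618836 -230.18558186  179.31936571] 23.908964457518092
the job is handed in; nothing more can be done
None
```

I lifted the short tube from the middle notch, carried it upright to the mixer and seated its foot in the cup. I then pressed the cup to about half its travel, held it there for over 10 s, and handed the job in at 23.6 s still gripping and pressing.

The last checks:
- **Cup depth:** the final force readings were 5.9–6.9 N, which is about 5–6 mm by the spring figures. The tool went down about 5–5.5 mm after touching the cup. Earlier in the hold, the scene camera showed the cup's lower edge shifted by about 2 pixels, which is also about 5 mm.
- **Disagreement during the hold:** some single force readings (noisy by about ±0.7 N) fell to 4.6 N, or about 3.3 mm, while the tool height still gave about 5 mm. Both are inside the 3–7 mm band, and I pushed slightly deeper before handing in.
- **Foot position:** seat estimates from the three cameras differ by several mm in x and y. The wrist picture shows the foot centred sideways in the cup.
- **Grip and surroundings:** the jaws measured 23.9 mm around the cap. In the last scene picture (about t = 20 s) the long tubes still hang in the rack, nothing but the tube touches the mixer, and the visible items look unmoved. The vial and petri dishes were hidden behind the arm in that picture, so I could not check them.

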